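# Find the date stamp with the weak spring and box it for repair

### The job

Three date stamps stand side by side on the steel plate and one of them has a weak spring. Press their caps well down against the plate to feel which gives most easily, then stand that stamp upright on the floor of the deep plywood repair box. Leave the other two standing where they are on the plate, and knock over neither a stamp nor the jar of honey.

Things in the scene. Friction and masses are not known exactly. Their poses are not given: they have to be found in the camera images.
- stamp_a: One of three date stamps that look exactly alike: an upright block of dark plastic, 66 mm along its own x, 32 mm along y, 105 mm tall, 0.11 to 0.18 kg. Origin at the centre of its underside, z up. The part from 45 to 105 mm up is a sprung cap, 66 x 32 mm, upright sides, flat top, that slides straight down over the frame when pressed. Holding the stamp by the cap is fine.
- stamp_b: Another of the three, the same to the eye as stamp_a. The three stand on the plate, parallel to it, in a row along the plate's y, 40 mm from centre to centre, in any order: only 8 mm lies between neighbours, so fingers go in only at the 66 mm ends (closing along the stamp's x).
- stamp_c: Another of the three, the same to the eye as stamp_a. One of the three has a weak spring (moves at a touch, 3 N fully down); the other two are firm (about 3 N to start, 10 N fully down). Which is which can only be felt.
- cap_a (a joint): How far the cap of stamp_a is pressed down, in m: within 1 mm of 0 at rest, 0.010 fully down. It springs back when let go.
- cap_b (a joint): How far the cap of stamp_b is pressed down, in m: within 1 mm of 0 at rest, 0.010 fully down. It springs back when let go.
- cap_c (a joint): How far the cap of stamp_c is pressed down, in m: within 1 mm of 0 at rest, 0.010 fully down. It springs back when let go.
- plate: Fixed steel plate, 140 mm (x) x 200 mm (y) x 6 mm thick, that the stamps stand on; origin at the centre of its underside, on the counter, so its top is 6 mm up. The row of stamps is centred 25 mm to -y of its middle; a small round ink tin, 42 mm across and 18 mm high, stands at its +y end.
- mat: Cork counter mat, fixed, 150 x 150 x 3 mm, lying empty between the plate and the box: a clear place to stand a stamp while changing the grip. Origin at the centre of its underside.
- box: Repair box, fixed: deep open-topped plywood box, outside 102 mm (its x) x 86 mm (its y) x 114 mm high, walls and floor 5 mm, so inside 92 x 76 mm and 109 mm deep: the walls stand 4 mm higher than a stamp in it. Origin at the centre of its underside, z up.
- box_in (a point): Centre of the box's inner floor, 5 mm above the counter. With the stamp's 66 mm length across the 76 mm width (stamp x along box y), 30 mm is left for a finger on each side of a stamp held by its broad faces (gripped along its own y, 32 mm). Fingers holding it at its 66 mm ends do not fit into the box either way.
- jar: Jar of honey, 72 mm across, 115 mm high, loose, standing beyond the mat. Origin at the centre of its underside. Not needed.
Mind the look-alikes: they are no part of the job. What is shaped like the stamp_a but orange is not meant.

How it is judged:
By the outcome, as a careful person would: the job done as asked, in the order asked, and still so for the second after the job is handed in, with the robot touching nothing.
It also fails if it takes over 70 s, if anything falls off the work surface, if the arm or the gripper's body presses on something with over 40 N, if the wrist force passes 120 N, or if a joint passes its speed limit or range.

### The arm

A 6-joint arm with a two-finger parallel gripper is mounted at the origin on the work surface. World frame = base frame: x ahead of the robot, y to its left, z up, the work surface at z = 0. Lengths are in m, angles in rad, forces in N, time in s.
With the tool pointing down it reaches from about 0.3 to 0.775 m from the base axis. Payload 14.6 kg.
Tool frame: the origin (TCP) lies midway between the tips of the shut fingers; the grasp point (between the pads) lies 19 mm behind it; z points along the fingers, y is the line along which they close (so a half turn about z gives the same grasp; the last joint's range is limited). The gripper opens to 94 mm and grips with 3 to 60 N. Pads are 16 mm wide; open, the fingers measure 119 mm over their backs; the gripper's body (75 mm by 177 mm) begins 78 mm behind the grasp point.
Start: joints at [1.12, 0.3, 1.521, -0, 1.321, -0.067], TCP at [0.206, 0.51, 0.205] pointing down, gripper open.
Joint ranges: [-3.03, 3.03], [-0.79, 2.21], [0.23, 2.52], [-1.04, 4.18], [0, 3.07], [-2.55, 2.55]. Speed limits (rad/s): [2.22, 2.22, 2.57, 3.14, 3.14, 3.14].

### API

Orientations are given as [roll, pitch, yaw] about the fixed x, y, z axes, in that order (R = Rz(yaw) Ry(pitch) Rx(roll)).
In Python, from station import ctrl gives the robot as it stands. The module is installed in compiled form; this text tells all that it offers.
- The arm moves only by the tool servo_tool, never from a script. Its argument "plan" is a list of rows, each a list of 7 numbers: the opening in per cent of the stroke, from 0 (shut) to 100 (fully open), then the shift along the tool's x, y, z in m, then the turn, a rotation vector about the tool's x, y, z in rad. A call has exactly 8 rows; each row shifts and turns the commanded pose from where the row before left it, along the tool's axes as they then stand; what a row does not reach is not made up. A row lasts 1/8 s, in which the tool goes at most 62.5 mm and 10.7 degrees, less where a joint would pass 70% of its speed; a pose out of reach is approached as far as the arm can. A call with a gripper value outside its range is refused whole. The fingers move at their own pace and stop on an object; "force" is the grip in N (left out, the last holds). Time passes only in rows, so rows that do not move let the fingers close, or fill a call up. It gives the time, the measured TCP pose, the force, the opening and the grip force at its end, in the units of the state.
- ctrl.get_obs(): the state, without advancing time (a new reading comes with each control period).
- ctrl.camera(name): name is "scene" or "top" or "wrist"; returns a dict with "pixels" (420x560x3 uint8, red, green, blue), "z_map" (420x560 float32, m along the optical axis (not along the pixel's ray), 0 where there is no reading), "mtx" (3x3 intrinsics, pixels), "dist" ([k1, k2, p1, p2, k3] as OpenCV has them; the pictures are not rectified), "pose" (4x4, takes a point from camera to world coordinates). Camera axes: x right, y up, looking along -z (the intrinsics and any distortion apply to the point x, -y, -z); pixel columns grow to the right and rows downward; lengths in m; the calibration is good to about 2 mm. A picture is of the moment at which its call begins.
- ctrl.hand_in(): hands the job in; it is judged then, once.
The state is a dict: "time_s": time; "qpos": joint angles; "joint_vel": joint speeds; "tau": joint torques, N m; "ee_pos": TCP position; "eef_rot": TCP orientation; "force": force on the tool from outside, world axes, zero at the start; "moment": the same for the moment, N m; "grip_width": finger opening in m; "grip_force": force on a finger pad.
Only numpy, scipy, OpenCV 4.12 (cv2) and the standard library are available. Lean on these libraries where they do the work, as an engineer would, in place of code of your own. Each camera call takes 0.05 s, during which the arm holds its last target. There are 200 camera calls.

## Working session

There is one attempt and no reset: what is moved stays moved. The work goes in short steps, Python scripts to look and compute and a tool call to move; the robot and the scene stay as the last step left them, time stands still between calls to the robot, and variables do not carry over. Pictures are saved under pics/ and viewed, at most 10 in all, crops included, and the job is handed in when it is done.

Besides the shell and the picture viewer there is one more tool, called after ">>>" as a command line: name --pt "numbers of a row" for each row, then --argument value for the rest. servo_tool: Moves the arm, as the interface text tells. Its arguments: {"type":"object","properties":{"plan":{"type":"array","items":{"type":"array","items":{"type":"number"}}},"force":{"type":"number"}},"required":["plan"]}

```bash
mkdir -p pics
python3 - <<'E'
from station import ctrl
import cv2,numpy as np
o=ctrl.get_obs();print({k:np.round(v,3).tolist() for k,v in o.items()})
for n in("top","scene"):
    c=ctrl.camera(n);np.savez("pics/%s1.npz"%n,**c);cv2.imwrite("pics/%s1.png"%n,c["pixels"][:,:,::-1]);print(n,c["mtx"].tolist(),c["dist"],np.round(c["pose"],3).tolist())
E
```

```text
{'time_s': 0.0, 'qpos': [1.12, 0.3, 1.522, 0.0, 1.321, -0.067], 'joint_vel': [0.002, 0.001, -0.002, 0.001, -0.001, -0.001], 'tau': [0.002, -53.181, -35.273, 0.071, 0.024, -0.0], 'ee_pos': [0.206, 0.51, 0.205], 'eef_rot': [-3.14, -0.0, 2.758], 'force': [0.191, -0.206, 1.535], 'moment': [-0.013, 0.018, -0.044], 'grip_force': 0.0, 'grip_width': 0.094}
top [[441.50599752431884, 0.0, 281.1331041184723], [0.0, 441.50599752431884, 215.41899512905215], [0.0, 0.0, 1.0]] [-0.04538055  0.          0.          0.          0.        ] [[-0.006, 0.997, -0.082, 0.487], [-1.0, -0.004, 0.025, 0.024], [0.024, 0.082, 0.996, 1.027], [0.0, 0.0, 0.0, 1.0]]
scene [[450.5045197876881, 0.0, 283.6407493500035], [0.0, 450.5045197876881, 210.07569930633989], [0.0, 0.0, 1.0]] [-0.10093288  0.          0.          0.          0.        ] [[0.806, -0.417, 0.42, 1.025], [0.592, 0.579, -0.561, -0.614], [-0.01, 0.7, 0.714, 0.88], [0.0, 0.0, 0.0, 1.0]]
```

View pics/top1.png

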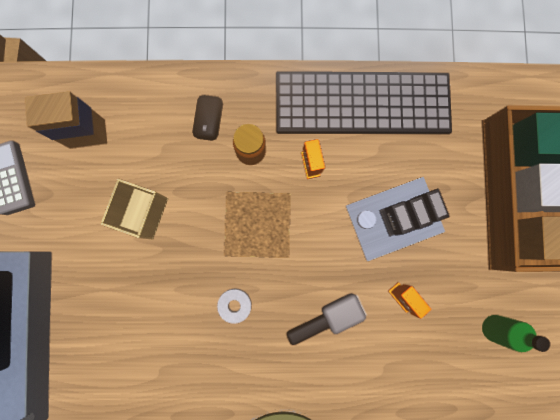

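View pics/scene1.png

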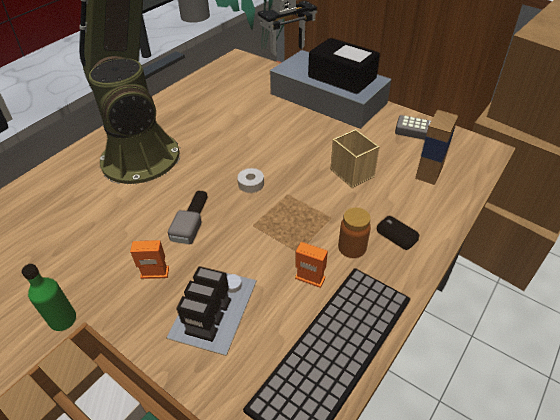

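The top view shows three dark stamps on the plate at about (397,218), (420,210) and (438,205), with the ink tin at (367,219). It also shows the mat at (258,224), the box at (135,209) and the jar at (249,140). The two orange stamp-shaped blocks at (313,158) and (410,300) are look-alikes, so I'm leaving them out. The dark ones on the plate fit the description.

```bash
cat > h.py <<'E'
import numpy as np,cv2
def world(c):
    h,w=c["z_map"].shape
    u,v=np.meshgrid(np.arange(w),np.arange(h))
    p=cv2.undistortPoints(np.stack([u,v],-1).reshape(-1,1,2).astype(float),c["mtx"],c["dist"]).reshape(h,w,2)
    z=c["z_map"]
    P=np.stack([p[...,0]*z,-p[...,1]*z,-z,np.ones_like(z)],-1)@c["pose"].T
    return P[...,:3]
def rect(W,m):
    (x,y),(a,b),t=cv2.minAreaRect((W[m][:,:2]*1000).astype(np.float32))
    if a<b: a,b,t=b,a,t+90
    return np.round([x,y,a,b,(t+90)%180-90],1),np.round(np.median(W[m][:,2])*1000,1),m.sum()
E
python3 - <<'E'
from h import *
c=dict(np.load("pics/top1.npz"));W=world(c);z=W[...,2];ok=c["z_map"]>0
def box(x0,y0,x1,y1):
    m=np.zeros(z.shape,bool);m[y0:y1,x0:x1]=1;return m&ok
print("counter z",np.median(z[250:280,150:220]))
m=box(375,180,455,245)&(z>.095)&(z<.125)
n,l=cv2.connectedComponents(m.astype(np.uint8),connectivity=4)
for i in range(1,n):
    if (l==i).sum()>20:print("top",rect(W,l==i))
hsv=cv2.cvtColor(c["pixels"],cv2.COLOR_RGB2HSV)
print("plate",rect(W,box(340,170,455,265)&(z<.013)&(z>-.01)&(hsv[...,0]>95)&(hsv[...,0]<135)&(hsv[...,2]>90)))
print("tin",rect(W,box(350,200,384,235)&(z>.018)&(z<.03)))
print("box rim",rect(W,box(95,170,175,245)&(z>.105)&(z<.125)))
print("box floor",rect(W,box(95,170,175,245)&(z>0)&(z<.012)&(hsv[...,2]>120)))
print("jar",rect(W,box(225,115,275,170)&(z>.1)))
print("mat",rect(W,box(215,180,300,265)&(cv2.inRange(hsv,(0,90,40),(30,255,140))>0)&(z<.01)))
for b in((295,130,335,185),(385,275,435,325)):print("orange",rect(W,box(*b)&(z>.09)))
b=c["pixels"][140:260,330:460,::-1];cv2.imwrite("pics/crop1.png",cv2.resize(b,None,fx=6,fy=5,interpolation=cv2.INTER_CUBIC)[:600,:780])
E
```

```text
counter z -0.0005502295742080276
top (array([ 584. , -329.9,   66.6,   33.8,   18.9]), np.float64(109.6), np.int64(527))
top (array([ 568.6, -293. ,   66.2,   33.5,   20.3]), np.float64(110.1), np.int64(525))
top (array([ 556.8, -254.1,   66.1,   32.8,   19.7]), np.float64(110.1), np.int64(516))
plate (array([ 563.3, -268.8,  197.4,  137.9,  -70. ]), np.float64(5.2), np.int64(2905))
tin (array([ 566.4, -204. ,   57.7,   38.8,  -46.8]), np.float64(23.0), np.int64(250))
box rim (array([578.9, 319.5, 102.6,  86.6, -20. ]), np.float64(112.7), np.int64(535))
box floor (array([592.6, 341.2, 188.8, 173.5,  89.8]), np.float64(2.0), np.int64(2288))
jar (array([725. ,  70. ,  61.9,  60.9,  64.1]), np.float64(114.5), np.int64(718))
mat (array([551.7,  62.2, 139.6, 138.5,  -6.7]), np.float64(2.3), np.int64(90))
orange (array([692.4, -70.8,  66.3,  32.3,  12. ]), np.float64(104.4), np.int64(486))
orange (array([ 380. , -280.4,   67. ,   33.5,   40.1]), np.float64(104.0), np.int64(513))
```

View pics/crop1.png

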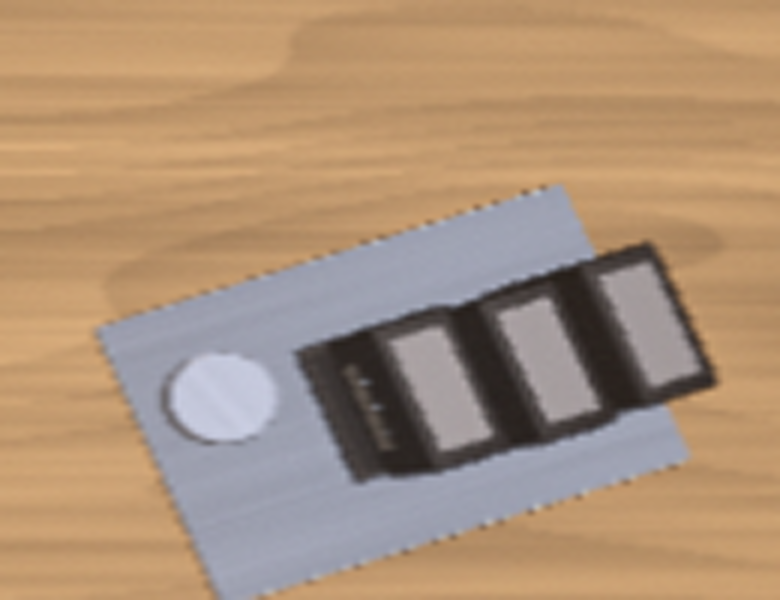

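The enlarged crop confirms the dark trio, with tops near (440,390), (550,365) and (655,325), and they are not orange. Stamp yaw is about 20°. The box's long axis is at -20°.

```bash
cat > p.py <<'E'
import sys,json,numpy as np
from station import ctrl
from scipy.spatial.transform import Rotation as R
# usage: p.py "x y z yawdeg open n" ...   (mm, deg); prints rows in the tool axes
o=ctrl.get_obs();p=np.array(o["ee_pos"])*1000;r=R.from_euler("xyz",o["eef_rot"])
print(round(o["time_s"],2),p.round(1),np.degrees(o["eef_rot"]).round(1),np.round(o["force"],2),round(o["grip_width"]*1000,1),np.round(o["grip_force"],1))
rows=[]
for a in sys.argv[1:]:
    x,y,z,yw,op,n=map(float,a.split());n=int(n);p0,r0=p,r
    t=R.from_euler("xyz",[180,0,yw],degrees=True);rv=(r0.inv()*t).as_rotvec()
    for i in range(1,n+1):
        g=p0+(np.array([x,y,z])-p0)*i/n
        d=np.round(r.inv().apply(g-p)/1000,4);w=np.round(rv/n,3)
        p=p+r.apply(d)*1000;r=r*R.from_rotvec(w);rows.append([op,*d,*w])
for i in range(0,len(rows),8):print(json.dumps(rows[i:i+8]))
E
python3 p.py "556 -255 140 110 0 16"
```

```text
0.1 [205.9 509.8 204.9] [-179.9   -0.   158. ] [ 0.08 -0.44 -0.07] 93.9 0.0
[[0.0, -0.0382, -0.0361, 0.0041, -0.0, 0.0, 0.052], [0.0, -0.04, -0.0341, 0.0041, -0.0, 0.0, 0.052], [0.0, -0.0417, -0.032, 0.0041, -0.0, 0.0, 0.052], [0.0, -0.0434, -0.0297, 0.0041, -0.0, 0.0, 0.052], [0.0, -0.0448, -0.0275, 0.0041, -0.0, 0.0, 0.052], [0.0, -0.0462, -0.0251, 0.0041, -0.0, 0.0, 0.052], [0.0, -0.0474, -0.0226, 0.0041, -0.0, 0.0, 0.052], [0.0, -0.0486, -0.0202, 0.004, -0.0, 0.0, 0.052]]
[[0.0, -0.0495, -0.0176, 0.0041, -0.0, 0.0, 0.052], [0.0, -0.0504, -0.015, 0.0041, -0.0, 0.0, 0.052], [0.0, -0.0511, -0.0124, 0.0041, -0.0, 0.0, 0.052], [0.0, -0.0516, -0.0097, 0.0041, -0.0, 0.0, 0.052], [0.0, -0.0521, -0.007, 0.0041, -0.0, 0.0, 0.052], [0.0, -0.0524, -0.0043, 0.0041, -0.0, 0.0, 0.052], [0.0, -0.0526, -0.0015, 0.0041, -0.0, 0.0, 0.052], [0.0, -0.0525, 0.0011, 0.0041, -0.0, 0.0, 0.052]]
```

>>> servo_tool --pt "0 -0.038 -0.036 0.004 0 0 0.052" --pt "0 -0.04 -0.034 0.004 0 0 0.052" --pt "0 -0.042 -0.032 0.004 0 0 0.052" --pt "0 -0.043 -0.03 0.004 0 0 0.052" --pt "0 -0.045 -0.0275 0.004 0 0 0.052" --pt "0 -0.046 -0.025 0.004 0 0 0.052" --pt "0 -0.047 -0.0225 0.004 0 0 0.052" --pt "0 -0.0485 -0.02 0.004 0 0 0.052" --force 20

```text
time_s: 1.1
ee_pos: [0.3809, 0.1267, 0.1733]
eef_rot: [3.141, 0.0, 2.34]
force: [0.8, 0.9, 0.4]
grip_width: 0.0178
grip_force: 0.0
```

>>> servo_tool --pt "0 -0.0495 -0.0175 0.004 0 0 0.052" --pt "0 -0.05 -0.015 0.004 0 0 0.052" --pt "0 -0.051 -0.0125 0.004 0 0 0.052" --pt "0 -0.0515 -0.01 0.004 0 0 0.052" --pt "0 -0.052 -0.007 0.004 0 0 0.052" --pt "0 -0.0525 -0.0045 0.004 0 0 0.052" --pt "0 -0.0525 -0.0015 0.004 0 0 0.052" --pt "0 -0.0525 0.001 0.004 0 0 0.052"

```text
time_s: 2.1
ee_pos: [0.555, -0.2554, 0.141]
eef_rot: [-3.141, -0.0, 1.924]
force: [0.7, 0.2, 0.6]
grip_width: 0.0003
grip_force: 0.0
```

```bash
python3 p.py "556 -255 120 110 0 3" "556 -255 115 110 0 5"
```

```text
2.1 [ 555.  -255.4  141. ] [-180.    -0.   110.2] [0.7  0.17 0.63] 0.3 0.0
[[0.0, 0.0, 0.0004, 0.007, -0.0, -0.0, 0.001], [0.0, 0.0, 0.0003, 0.007, -0.0, -0.0, 0.001], [0.0, 0.0, 0.0004, 0.007, -0.0, -0.0, 0.001], [0.0, 0.0, -0.0, 0.001, -0.0, -0.0, 0.0], [0.0, 0.0, -0.0, 0.001, -0.0, -0.0, 0.0], [0.0, 0.0, -0.0, 0.001, -0.0, -0.0, 0.0], [0.0, 0.0, -0.0, 0.001, -0.0, -0.0, 0.0], [0.0, 0.0, -0.0, 0.001, -0.0, -0.0, 0.0]]
```

>>> servo_tool --pt "0 0 0.001 0.01 0 0 0.003" --pt "0 0 0 0.01 0 0 0" --pt "0 0 0 0.006 0 0 0" --pt "0 0 0 0.003 0 0 0" --pt "0 0 0 0.003 0 0 0" --pt "0 0 0 0.002 0 0 0" --pt "0 0 0 0 0 0 0" --pt "0 0 0 0 0 0 0"

```text
time_s: 3.1
ee_pos: [0.5558, -0.2535, 0.108]
eef_rot: [3.141, 0.001, 1.923]
force: [-0.4, 0.3, 5.2]
grip_width: 0.0003
grip_force: 2.5
```

>>> servo_tool --pt "0 0 0 0.001 0 0 0" --pt "0 0 0 0.001 0 0 0" --pt "0 0 0 0.001 0 0 0" --pt "0 0 0 0.001 0 0 0" --pt "0 0 0 0 0 0 0" --pt "0 0 0 0 0 0 0" --pt "0 0 0 0 0 0 0" --pt "0 0 0 0 0 0 0"

```text
time_s: 4.1
ee_pos: [0.5559, -0.2536, 0.1043]
eef_rot: [3.141, 0.001, 1.923]
force: [-2.3, 1.6, 6.8]
grip_width: 0.0007
grip_force: 3.8
```

>>> servo_tool --pt "0 0 0 0.001 0 0 0" --pt "0 0 0 0.001 0 0 0" --pt "0 0 0 0.0005 0 0 0" --pt "0 0 0 0 0 0 0" --pt "0 0 0 0 0 0 0" --pt "0 0 0 0 0 0 0" --pt "0 0 0 0 0 0 0" --pt "0 0 0 0 0 0 0"

```text
time_s: 5.1
ee_pos: [0.556, -0.2536, 0.102]
eef_rot: [3.14, 0.001, 1.923]
force: [-1.9, 2.2, 9.2]
grip_width: 0.0007
grip_force: 4.6
```

>>> servo_tool --pt "0 0 0 -0.01 0 0 0" --pt "0 0 0 -0.012 0 0 0" --pt "0 -0.02 0 0 0 0 0" --pt "0 -0.02 0 0 0 0 0" --pt "0 0 0 0.006 0 0 0" --pt "0 0 0 0.005 0 0 0" --pt "0 0 0 0 0 0 0" --pt "0 0 0 0 0 0 0"

```text
time_s: 6.1
ee_pos: [0.5694, -0.2906, 0.1121]
eef_rot: [3.142, -0.0, 1.923]
force: [0.7, -0.1, -0.3]
grip_width: 0.0002
grip_force: 0.0
```

>>> servo_tool --pt "0 0 0 0.003 0 0 0" --pt "0 0 0 0.002 0 0 0" --pt "0 0 0 0.002 0 0 0" --pt "0 0 0 0.002 0 0 0" --pt "0 0 0 0 0 0 0" --pt "0 0 0 0 0 0 0" --pt "0 0 0 0 0 0 0" --pt "0 0 0 0 0 0 0"

```text
time_s: 7.1
ee_pos: [0.5697, -0.2911, 0.1038]
eef_rot: [3.141, 0.001, 1.923]
force: [-0.3, 2.3, 7.7]
grip_width: 0.0002
grip_force: 4.0
```

>>> servo_tool --pt "0 0 0 0.001 0 0 0" --pt "0 0 0 0.001 0 0 0" --pt "0 0 0 0 0 0 0" --pt "0 0 0 0 0 0 0" --pt "0 0 0 0 0 0 0" --pt "0 0 0 0 0 0 0" --pt "0 0 0 0 0 0 0" --pt "0 0 0 0 0 0 0"

```text
time_s: 8.1
ee_pos: [0.5698, -0.2911, 0.1019]
eef_rot: [3.141, 0.001, 1.923]
force: [-1.9, 2.1, 9.2]
grip_width: 0.0003
grip_force: 4.6
```

>>> servo_tool --pt "0 0 0 -0.01 0 0 0" --pt "0 0 0 -0.012 0 0 0" --pt "0 -0.02 0 0 0 0 0" --pt "0 -0.021 0 0 0 0 0" --pt "0 0 0 0.006 0 0 0" --pt "0 0 0 0.005 0 0 0" --pt "0 0 0 0 0 0 0" --pt "0 0 0 0 0 0 0"

```text
time_s: 9.1
ee_pos: [0.5836, -0.3291, 0.1122]
eef_rot: [3.141, 0.0, 1.923]
force: [-0.2, -0.1, 1.4]
grip_width: 0.0004
grip_force: 0.0
```

>>> servo_tool --pt "0 0 0 0.003 0 0 0" --pt "0 0 0 0.002 0 0 0" --pt "0 0 0 0.003 0 0 0" --pt "0 0 0 0.002 0 0 0" --pt "0 0 0 0 0 0 0" --pt "0 0 0 0 0 0 0" --pt "0 0 0 0 0 0 0" --pt "0 0 0 0 0 0 0"

```text
time_s: 10.1
ee_pos: [0.5835, -0.3295, 0.102]
eef_rot: [3.141, 0.0, 1.923]
force: [1.3, 0.3, 2.3]
grip_width: 0.0006
grip_force: 1.3
```

S1, the stamp at the -y end, is weak: 2.3 N at 9 mm of travel, against 9.2 N for the other two. I'll rise, open the gripper and check it hasn't shifted.

>>> servo_tool --pt "0 0 0 -0.01 0 0 0" --pt "100 0 0 -0.02 0 0 0" --pt "100 0 0 -0.02 0 0 0" --pt "100 0 0 -0.02 0 0 0" --pt "100 0 0 0 0 0 0" --pt "100 0 0 0 0 0 0" --pt "100 0 0 0 0 0 0" --pt "100 0 0 0 0 0 0"

```text
time_s: 11.1
ee_pos: [0.5833, -0.3294, 0.1714]
eef_rot: [-3.141, -0.001, 1.923]
force: [-0.6, -0.5, 0.4]
grip_width: 0.0676
grip_force: 0.0
```

Run:
```python
from h import *
from station import ctrl
c=ctrl.camera("wrist");cv2.imwrite("pics/w2.png",c["pixels"][:,:,::-1]);W=world(c);z=W[...,2]
m=(c["z_map"]>0)&(z>.1)&(z<.12)
n,l=cv2.connectedComponents(m.astype(np.uint8),connectivity=4)
for i in range(1,n):
    if (l==i).sum()>100:print("top",rect(W,l==i))
```

```text
top (array([ 379.5, -280.5,   65.6,   32.5,   39.5]), np.float64(105.1), np.int64(4289))
top (array([ 556.4, -256.1,   66.1,   32.1,   20. ]), np.float64(111.3), np.int64(4526))
top (array([ 567.9, -294.1,   66.1,   31.4,   20. ]), np.float64(111.2), np.int64(4059))
top (array([ 583.1, -330.9,   66. ,   31.8,   20.2]), np.float64(111.1), np.int64(3771))
top (array([ 570.5, -490.6,   55. ,   10.6,    9.7]), np.float64(107.5), np.int64(738))
```

View pics/w2.png

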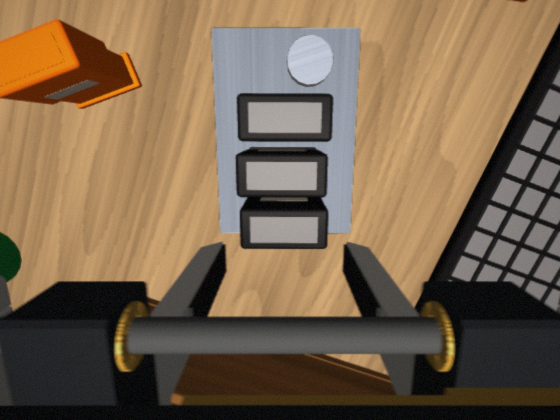

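All three stamps are standing and aligned at (285,230), (285,175) and (285,117). I'll grip S1, the nearest at (285,230), by its ends.

>>> servo_tool --pt "100 -0.001 0 0 0 0 0.003" --pt "100 0 0 0.01 0 0 0" --pt "100 0 0 0.02 0 0 0" --pt "100 0 0 0.02 0 0 0" --pt "100 0 0 0.02 0 0 0" --pt "100 0 0 0.02 0 0 0" --pt "100 0 0 0.015 0 0 0" --pt "100 0 0 0.004 0 0 0"

```text
time_s: 12.15
ee_pos: [0.5836, -0.3303, 0.0617]
eef_rot: [-3.141, -0.001, 1.92]
force: [0.2, 0.4, 0.2]
grip_width: 0.0941
grip_force: 0.0
```

>>> servo_tool --pt "65 0 0 0 0 0 0" --pt "60 0 0 0 0 0 0" --pt "60 0 0 0 0 0 0" --pt "60 0 0 0 0 0 0" --pt "60 0 0 0 0 0 0" --pt "60 0 0 0 0 0 0" --pt "60 0 0 0 0 0 0" --pt "60 0 0 0 0 0 0" --force 20

```text
time_s: 13.15
ee_pos: [0.5839, -0.3304, 0.063]
eef_rot: [3.141, 0.0, 1.92]
force: [1.7, 1.0, 0.4]
grip_width: 0.0663
grip_force: 20.0
```

>>> servo_tool --pt "60 0 0 -0.005 0 0 0" --pt "60 0 0 -0.01 0 0 0" --pt "60 0 0 -0.02 0 0 0" --pt "60 0 0 -0.02 0 0 0" --pt "60 0 0 -0.02 0 0 0" --pt "60 0 0 -0.02 0 0 0" --pt "60 0 0 -0.02 0 0 0" --pt "60 0 0 -0.02 0 0 0"

```text
time_s: 14.15
ee_pos: [0.5838, -0.3304, 0.1998]
eef_rot: [3.141, 0.001, 1.92]
force: [-0.6, -0.3, -0.8]
grip_width: 0.0659
grip_force: 20.0
```

```bash
python3 p.py "552 62 200 110 60 12" "552 62 190 110 60 4"
```

```text
14.15 [ 583.8 -330.4  199.8] [180.   0. 110.] [-0.64 -0.26 -0.8 ] 65.9 20.0
[[60.0, 0.0316, 0.0087, -0.0, 0.0, 0.0, -0.0], [60.0, 0.0317, 0.0087, -0.0001, 0.0, 0.0, -0.0], [60.0, 0.0316, 0.0087, 0.0, 0.0, 0.0, -0.0], [60.0, 0.0316, 0.0087, -0.0, 0.0, 0.0, -0.0], [60.0, 0.0317, 0.0087, -0.0001, 0.0, 0.0, -0.0], [60.0, 0.0316, 0.0086, 0.0, 0.0, 0.0, -0.0], [60.0, 0.0317, 0.0087, -0.0, 0.0, 0.0, -0.0], [60.0, 0.0316, 0.0087, -0.0001, 0.0, 0.0, -0.0]]
[[60.0, 0.0316, 0.0087, 0.0, 0.0, 0.0, -0.0], [60.0, 0.0317, 0.0087, -0.0, 0.0, 0.0, -0.0], [60.0, 0.0316, 0.0087, -0.0001, 0.0, 0.0, -0.0], [60.0, 0.0316, 0.0087, 0.0, 0.0, 0.0, -0.0], [60.0, 0.0, -0.0, 0.0025, 0.0, 0.0, -0.0], [60.0, 0.0, -0.0, 0.0025, 0.0, 0.0, -0.0], [60.0, 0.0, -0.0, 0.0025, 0.0, 0.0, -0.0], [60.0, 0.0001, -0.0, 0.0025, 0.0, 0.0, -0.0]]
```

>>> servo_tool --pt "60 0.02 0.0055 0 0 0 0" --pt "60 0.0316 0.0087 0 0 0 0" --pt "60 0.034 0.009 0 0 0 0" --pt "60 0.034 0.009 0 0 0 0" --pt "60 0.034 0.009 0 0 0 0" --pt "60 0.034 0.009 0 0 0 0" --pt "60 0.034 0.009 0 0 0 0" --pt "60 0.034 0.009 0 0 0 0"

```text
time_s: 15.15
ee_pos: [0.5604, -0.0658, 0.1992]
eef_rot: [3.141, 0.001, 1.92]
force: [0.2, 0.3, -1.6]
grip_width: 0.0658
grip_force: 20.0
```

>>> servo_tool --pt "60 0.034 0.009 0 0 0 0" --pt "60 0.034 0.009 0 0 0 0" --pt "60 0.034 0.009 0 0 0 0" --pt "60 0.022 0.007 0 0 0 0" --pt "60 0 0 0.02 0 0 0" --pt "60 0 0 0.03 0 0 0" --pt "60 0 0 0.03 0 0 0" --pt "60 0 0 0.02 0 0 0"

```text
time_s: 16.15
ee_pos: [0.5499, 0.0613, 0.0977]
eef_rot: [-3.141, -0.0, 1.92]
force: [0.2, 0.3, -2.1]
grip_width: 0.0663
grip_force: 20.0
```

```bash
python3 - <<'E'
from h import *
from station import ctrl
c=ctrl.camera("scene");cv2.imwrite("pics/s3.png",c["pixels"][60:360,130:430,::-1].repeat(2,0).repeat(2,1))
E
python3 p.py
```

```text
16.2 [549.   61.2  95.4] [-1.798e+02 -1.000e-01  1.100e+02] [-0.23  0.06 -4.43] 65.8 20.0
```

View pics/s3.png

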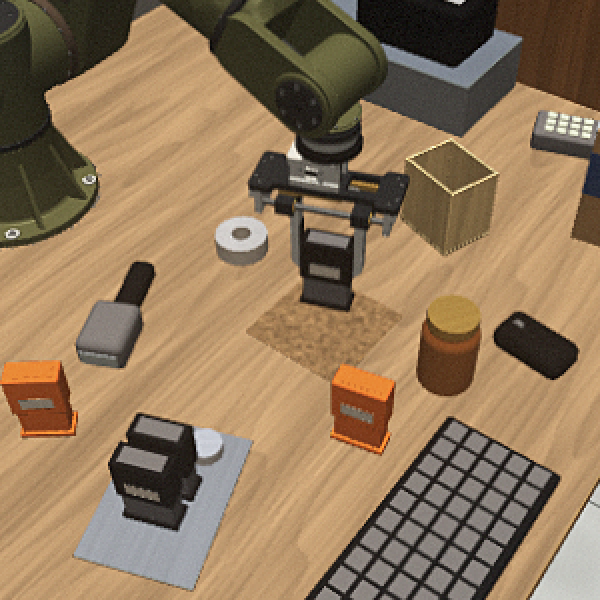

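The stamp (crop (330,270)) hangs upright above the mat, and the other two stand on the plate at (150,470). I'll lower it.

>>> servo_tool --pt "60 0 0 0.008 0 0 0" --pt "60 0 0 0.01 0 0 0" --pt "60 0 0 0.01 0 0 0" --pt "60 0 0 0.006 0 0 0" --pt "60 0 0 0.002 0 0 0" --pt "60 0 0 0.001 0 0 0" --pt "60 0 0 0.001 0 0 0" --pt "60 0 0 0 0 0 0"

```text
time_s: 17.2
ee_pos: [0.5502, 0.0612, 0.0602]
eef_rot: [3.141, 0.0, 1.92]
force: [-1.7, -0.1, 0.2]
grip_width: 0.0661
grip_force: 20.0
```

>>> servo_tool --pt "60 0 0 0.0005 0 0 0" --pt "75 0 0 0 0 0 0" --pt "100 0 0 0 0 0 0" --pt "100 0 0 0 0 0 0" --pt "100 0 0 -0.005 0 0 0" --pt "100 0 0 -0.02 0 0 0" --pt "100 0 0 -0.03 0 0 0" --pt "100 0 0 -0.04 0 0 0"

```text
time_s: 18.2
ee_pos: [0.5497, 0.0612, 0.1552]
eef_rot: [-3.14, -0.0, 1.92]
force: [0.5, 0.3, 0.2]
grip_width: 0.0936
grip_force: 0.0
```

>>> servo_tool --pt "100 0 0 -0.02 0 0 0.15" --pt "100 0 0 0 0 0 0.18" --pt "100 0 0 0 0 0 0.18" --pt "100 0 0 0 0 0 0.18" --pt "100 0 0 0 0 0 0.18" --pt "100 0 0 0 0 0 0.18" --pt "100 0 0 0 0 0 0.18" --pt "100 0 0 0 0 0 0.18"

```text
time_s: 19.2
ee_pos: [0.5501, 0.0613, 0.1748]
eef_rot: [3.141, -0.0, 0.504]
force: [-0.2, 0.5, 0.4]
grip_width: 0.0938
grip_force: 0.0
```

```bash
python3 - <<'E'
from h import *
from station import ctrl
c=ctrl.camera("wrist");cv2.imwrite("pics/w4.png",c["pixels"][:,:,::-1]);W=world(c);z=W[...,2]
m=(c["z_map"]>0)&(z>.1)&(z<.12)
n,l=cv2.connectedComponents(m.astype(np.uint8),connectivity=4)
for i in range(1,n):
    if (l==i).sum()>100:print("top",rect(W,l==i))
E
python3 p.py
```

```text
top (array([579.2, 275.3,  73.2,   7.4, -19.3]), np.float64(109.3), np.int64(2029))
top (array([707.7,  61.7,  60.9,  26.1, -65. ]), np.float64(115.1), np.int64(3478))
top (array([691.1, -70.6,  65.8,  33.1,  12.1]), np.float64(105.2), np.int64(3866))
top (array([549.5,  60. ,  66.4,  32. ,  19.9]), np.float64(108.0), np.int64(3457))
19.25 [550.1  61.3 174.8] [180.   -0.   28.3] [ 0.2  -0.2   0.09] 94.2 0.0
```

View pics/w4.png

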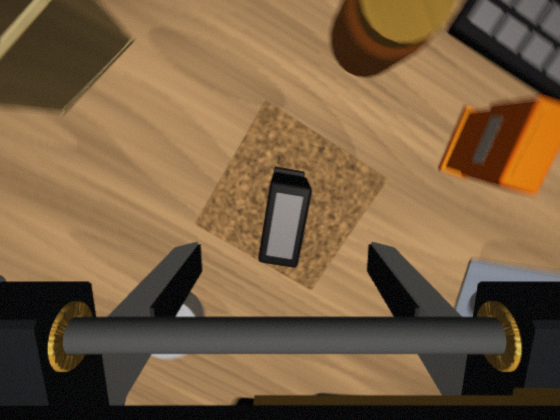

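The stamp stands upright on the mat at (285,220). I'll finish the turn, go down and grip its broad faces.

>>> servo_tool --pt "100 -0.001 0 0 0 0 0.145" --pt "100 0 0 0.01 0 0 0" --pt "100 0 0 0.02 0 0 0" --pt "100 0 0 0.025 0 0 0" --pt "100 0 0 0.025 0 0 0" --pt "100 0 0 0.02 0 0 0" --pt "100 0 0 0.01 0 0 0" --pt "100 0 0 0.005 0 0 0"

```text
time_s: 20.25
ee_pos: [0.5492, 0.0608, 0.0591]
eef_rot: [-3.141, 0.0, 0.367]
force: [0.0, -0.0, 0.3]
grip_width: 0.0944
grip_force: 0.0
```

>>> servo_tool --pt "60 0 0 0 0 0 0" --pt "40 0 0 0 0 0 0" --pt "25 0 0 0 0 0 0" --pt "25 0 0 0 0 0 0" --pt "25 0 0 0 0 0 0" --pt "25 0 0 0 0 0 0" --pt "25 0 0 0 0 0 0" --pt "25 0 0 0 0 0 0"

```text
time_s: 21.25
ee_pos: [0.5492, 0.0607, 0.0595]
eef_rot: [3.142, -0.0, 0.365]
force: [0.6, -0.4, -0.1]
grip_width: 0.0322
grip_force: 19.9
```

>>> servo_tool --pt "25 0 0 -0.005 0 0 0" --pt "25 0 0 -0.01 0 0 0" --pt "25 0 0 -0.02 0 0 0" --pt "25 0 0 -0.025 0 0 0" --pt "25 0 0 -0.025 0 0 0" --pt "25 0 0 -0.025 0 0 0" --pt "25 0 0 -0.025 0 0 0" --pt "25 0 0 -0.015 0 0 0"

```text
time_s: 22.25
ee_pos: [0.5494, 0.0608, 0.2112]
eef_rot: [3.141, -0.002, 0.365]
force: [-1.2, 0.5, -2.8]
grip_width: 0.032
grip_force: 19.9
```

```bash
python3 p.py "579 319.5 205 70 25 14" "579 319.5 205 70 25 2"
```

```text
22.25 [549.4  60.8 211.2] [ 1.80e+02 -1.00e-01  2.09e+01] [-1.2   0.5  -2.76] 32.0 19.9
[[25.0, 0.0086, -0.0165, 0.0004, 0.0, -0.0, -0.061], [25.0, 0.0095, -0.016, 0.0005, 0.0, -0.0, -0.061], [25.0, 0.0105, -0.0153, 0.0004, 0.0, -0.0, -0.061], [25.0, 0.0115, -0.0147, 0.0005, 0.0, -0.0, -0.061], [25.0, 0.0123, -0.0139, 0.0004, 0.0, -0.0, -0.061], [25.0, 0.0131, -0.0132, 0.0005, 0.0, -0.0, -0.061], [25.0, 0.0139, -0.0124, 0.0004, 0.0, -0.0, -0.061], [25.0, 0.0146, -0.0114, 0.0005, 0.0, -0.0, -0.061]]
[[25.0, 0.0154, -0.0106, 0.0004, 0.0, -0.0, -0.061], [25.0, 0.0159, -0.0096, 0.0005, 0.0, -0.0, -0.061], [25.0, 0.0165, -0.0086, 0.0004, 0.0, -0.0, -0.061], [25.0, 0.0169, -0.0076, 0.0005, 0.0, -0.0, -0.061], [25.0, 0.0175, -0.0066, 0.0004, 0.0, -0.0, -0.061], [25.0, 0.0177, -0.0055, 0.0005, 0.0, -0.0, -0.061], [25.0, 0.0, 0.0, -0.0, 0.001, -0.0, -0.001], [25.0, 0.0, 0.0, -0.0, 0.001, -0.0, -0.001]]
```

>>> servo_tool --pt "25 0.0085 -0.0165 0 0 0 -0.061" --pt "25 0.0095 -0.016 0 0 0 -0.061" --pt "25 0.0105 -0.0155 0 0 0 -0.061" --pt "25 0.0115 -0.0145 0 0 0 -0.061" --pt "25 0.0125 -0.014 0 0 0 -0.061" --pt "25 0.013 -0.013 0 0 0 -0.061" --pt "25 0.014 -0.0125 0 0 0 -0.061" --pt "25 0.0145 -0.0115 0 0 0 -0.061"

```text
time_s: 23.25
ee_pos: [0.5662, 0.2099, 0.2094]
eef_rot: [-3.142, 0.0, 0.857]
force: [-0.3, -0.6, -2.1]
grip_width: 0.0318
grip_force: 19.9
```

>>> servo_tool --pt "25 0.0155 -0.0105 0 0 0 -0.061" --pt "25 0.016 -0.0095 0 0 0 -0.061" --pt "25 0.0165 -0.0085 0 0 0 -0.061" --pt "25 0.017 -0.0075 0 0 0 -0.061" --pt "25 0.0175 -0.0065 0 0 0 -0.061" --pt "25 0.0175 -0.0055 0 0 0 -0.061" --pt "25 0 0 0 0 0 0" --pt "25 0 0 0 0 0 0"

```text
time_s: 24.25
ee_pos: [0.5792, 0.319, 0.2093]
eef_rot: [-3.141, 0.0, 1.218]
force: [0.8, 0.0, -1.5]
grip_width: 0.0321
grip_force: 19.9
```

```bash
python3 p.py
python3 - <<'E'
from h import *
from station import ctrl
for n in("wrist","top","scene"):
    c=ctrl.camera(n);W=world(c);z=W[...,2]
    d=np.hypot(W[...,0]-.579,W[...,1]-.3195)
    m=(c["z_map"]>0)&(z>.108)&(z<.122)&(d<.085);
    if m.sum()>20: print(n,"rim",rect(W,m))
    m=(c["z_map"]>0)&(z>.15)&(z<.21)&(d<.06)
    if m.sum()>20: print(n,"held",rect(W,m),W[m].min(0),W[m].max(0))
    cv2.imwrite("pics/%s5.png"%n,c["pixels"][:,:,::-1])
E
```

```text
24.25 [579.2 319.  209.3] [-180.     0.    69.8] [ 0.8   0.05 -1.53] 32.1 19.9
wrist rim (array([579.9, 321.1, 102.4,  82.4, -19.8]), np.float64(113.7), np.int64(1952))
wrist held (array([589.9, 346.1,  32. ,   8.1, -20.1]), np.float64(161.7), np.int64(750)) [0.57355082 0.33711066 0.15390418] [0.60538909 0.35473486 0.20997965]
top rim (array([579.1, 319.8, 103. ,  86.2, -19.6]), np.float64(113.1), np.int64(326))
top held (array([573. , 294.9,  38.7,  20.3,  -4.3]), np.float64(165.9), np.int64(158)) [0.55383159 0.28432471 0.15353686] [0.59307258 0.30620183 0.20990679]
scene rim (array([581.3, 318.5, 105.3,  91.1, -20.5]), np.float64(112.5), np.int64(235))
scene held (array([583.3, 317.5,  68.6,  33.6,  64.6]), np.float64(178.6), np.int64(398)) [0.55637856 0.28110581 0.15183826] [0.60813362 0.34560921 0.20979518]
```

View pics/wrist5.png

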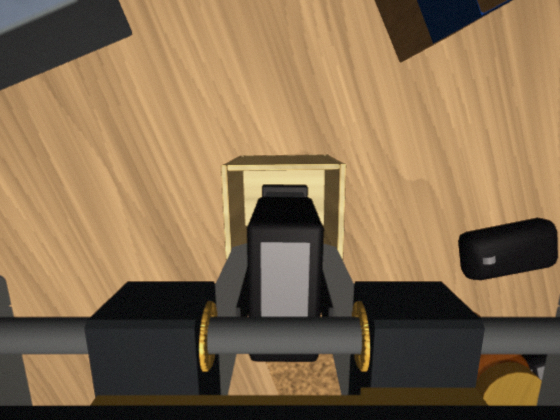

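The stamp hangs at (285,280), aligned with the box opening at (285,205). Its offset from the box centre is under 1 mm, so I'll lower it.

>>> servo_tool --pt "25 0.0005 0 0.01 0 0 -0.003" --pt "25 0 0 0.015 0 0 0" --pt "25 0 0 0.015 0 0 0" --pt "25 0 0 0.01 0 0 0" --pt "25 0 0 0.005 0 0 0" --pt "25 0 0 0.005 0 0 0" --pt "25 0 0 0.005 0 0 0" --pt "25 0 0 0.005 0 0 0"

```text
time_s: 25.4
ee_pos: [0.5795, 0.3198, 0.1393]
eef_rot: [3.141, -0.0, 1.222]
force: [-0.9, -0.1, -2.1]
grip_width: 0.032
grip_force: 19.9
```

>>> servo_tool --pt "25 0 0 0.01 0 0 0" --pt "25 0 0 0.01 0 0 0" --pt "25 0 0 0.01 0 0 0" --pt "25 0 0 0.01 0 0 0" --pt "25 0 0 0.01 0 0 0" --pt "25 0 0 0.01 0 0 0" --pt "25 0 0 0.005 0 0 0" --pt "25 0 0 0.003 0 0 0"

```text
time_s: 26.4
ee_pos: [0.5794, 0.3198, 0.0712]
eef_rot: [-3.142, 0.0, 1.222]
force: [0.1, 1.3, -0.6]
grip_width: 0.0321
grip_force: 19.9
```

>>> servo_tool --pt "25 0 0 0.003 0 0 0" --pt "25 0 0 0.002 0 0 0" --pt "25 0 0 0.002 0 0 0" --pt "25 0 0 0.001 0 0 0" --pt "25 0 0 0.001 0 0 0" --pt "25 0 0 0.001 0 0 0" --pt "25 0 0 0 0 0 0" --pt "25 0 0 0 0 0 0"

```text
time_s: 27.4
ee_pos: [0.5795, 0.3198, 0.0616]
eef_rot: [3.141, -0.0, 1.222]
force: [-0.2, -0.2, -0.3]
grip_width: 0.0318
grip_force: 19.9
```

>>> servo_tool --pt "25 0 0 0.001 0 0 0" --pt "25 0 0 0 0 0 0" --pt "38 0 0 0 0 0 0" --pt "42 0 0 0 0 0 0" --pt "50 0 0 0 0 0 0" --pt "52 0 0 0 0 0 0" --pt "52 0 0 0 0 0 0" --pt "52 0 0 0 0 0 0"

```text
time_s: 28.4
ee_pos: [0.5794, 0.3198, 0.0605]
eef_rot: [3.142, -0.0, 1.222]
force: [-0.4, -0.2, 0.1]
grip_width: 0.049
grip_force: 0.0
```

>>> servo_tool --pt "52 0 0 -0.005 0 0 0" --pt "52 0 0 -0.015 0 0 0" --pt "52 0 0 -0.02 0 0 0" --pt "52 0 0 -0.03 0 0 0" --pt "52 0 0 -0.03 0 0 0" --pt "52 0 0 -0.03 0 0 0" --pt "52 0 0 -0.03 0 0 0" --pt "52 0 0 0 0 0 0"

```text
time_s: 29.4
ee_pos: [0.5801, 0.3202, 0.2244]
eef_rot: [3.138, -0.004, 1.222]
force: [-0.1, -0.1, -0.6]
grip_width: 0.0489
grip_force: 0.0
```

```bash
python3 p.py
python3 - <<'E'
from h import *
from station import ctrl
c=ctrl.camera("wrist");W=world(c);z=W[...,2]
hsv=cv2.cvtColor(c["pixels"],cv2.COLOR_RGB2HSV)
d=np.hypot(W[...,0]-.579,W[...,1]-.3195)
m=(c["z_map"]>0)&(z>.1)&(z<.1125)&(d<.05)&(hsv[...,1]<90)
print(rect(W,m))
a=c["pixels"];s=ctrl.camera("scene")["pixels"];
cv2.imwrite("pics/fin.png",cv2.resize(np.hstack([a,s])[:,:,::-1],(800,300)))
E
```

```text
29.4 [580.1 320.2 224.4] [179.8  -0.2  70. ] [-0.11 -0.13 -0.61] 48.9 0.0
(array([574.9, 325.4,  72.7,  43.2,  70.9]), np.float64(110.0), np.int64(2388))
```

View pics/fin.png

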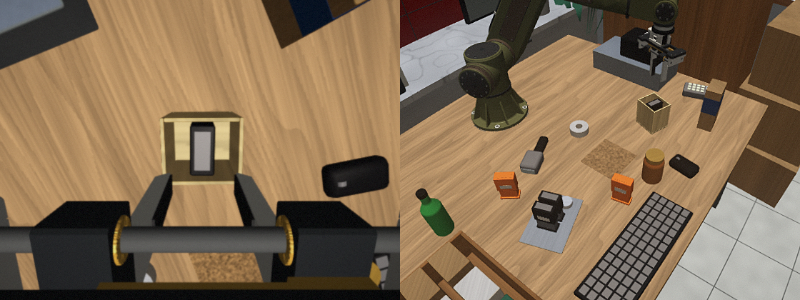

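The stamp stands upright in the box, with its top at (202,150) at about z 0.110. The other two stand on the plate at (547,210), the jar is upright at (653,165), and the gripper is clear.

```bash
python3 -c "
from station import ctrl
print(ctrl.hand_in())"
```

```text
the job is handed in; nothing more can be done
None
```

The weak stamp, the one at the -y end of the row (2.3 N near full press, against 9.2 N for the other two), now stands upright on the floor of the repair box; the other two stamps and the jar are still standing where they were, and the job was handed in at about 29 s.

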